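# Open the egg cooker's flush shutter and brush out its well

### The arm

A 6-joint arm with a two-finger parallel gripper is mounted at the origin on the work surface. World frame = base frame: x ahead of the robot, y to its left, z up, the work surface at z = 0. Lengths are in m, angles in degrees, forces in N, time in s.
With the tool pointing down it reaches from about 0.275 to 0.875 m from the base axis. Payload 12.5 kg.
Tool frame: the origin (TCP) lies at the very end of the fingers, on their centre line; the grasp point (between the pads) lies 19 mm behind it; z points along the fingers, y is the line along which they close (so a half turn about z gives the same grasp; the last joint's range is limited). The gripper opens to 85 mm and grips with 20 to 120 N. Pads are 22 mm wide; open, the fingers measure 114 mm over their backs; the gripper's body (76 mm by 85 mm) begins 54 mm behind the grasp point. The pads swing forward as they close: fully open they stand 13 mm farther back than shut.
Start: joints at [71.757, 20.094, 94.641, -0, 65.266, -4.847], TCP at [0.127, 0.535, 0.231] pointing down, gripper open.
Joint ranges: [-157.81, 157.81], [-45, 120.19], [0.68, 151.7], [-89.99, 269.99], [4.06, 180], [-164.3, 164.3]. Speed limits (degrees/s): [127.2, 127.2, 159.86, 180, 180, 180].

### API

Orientations are given as a 3x3 rotation matrix whose columns are the frame's x, y, z axes.
In Python, from cell import state, viewer, job gives the robot as it stands.
- The arm moves only by the tool drive_tool, never from a script. Its argument "moves" is a list of rows, each an object with "linear": the shift along the tool's x, y, z in m, a list of three; "delta_rot": the turn, a rotation vector about the tool's x, y, z in rad, a list of three; "hand": the opening, from 0 (shut) to 1 (fully open). In form: [{"linear": [dx, dy, dz], "delta_rot": [rx, ry, rz], "hand": hand}, ...]. A call has 1 to 5 rows; each row shifts and turns the commanded pose from where the row before left it, along the tool's axes as they then stand; what a row does not reach is not made up. A row lasts 1/10 s, in which the tool goes at most 50 mm and 8.59 degrees, less where a joint would pass 70% of its speed; a pose out of reach is approached as far as the arm can. A call with a gripper value outside its range is refused whole. The fingers move at their own pace and stop on an object; "newtons" is the grip in N (left out, the last holds). Time passes only in rows, so rows that do not move let the fingers close. It gives the time, the measured TCP pose, the force, the opening and the grip force at its end, in the units of the state.
- state(): the state, without advancing time (a new reading comes with each control period).
- viewer.snapshot(name): name is "side" or "top" or "wrist"; returns a dict with "pixels" (480x640x3 uint8, red, green, blue), "depth" (480x640 float32, m along the optical axis (not along the pixel's ray), 0 where there is no reading), "fx", "fy", "cx", "cy" (pixels), "cam_to_world" (4x4, takes a point from camera to world coordinates). Camera axes: x right, y down, z forward; pixel columns grow to the right and rows downward; lengths in m; the calibration is good to about 2 mm. A picture is of the moment at which its call begins.
- job.job_done(): hands the job in; it is judged then, once.
The state is a dict: "t": time; "qpos": joint angles; "joint_vel": joint speeds; "effort": joint torques, N m; "tool_pos": TCP position; "eef_rot": TCP orientation; "wrist_force": force on the tool from outside, world axes, zero at the start; "torque": the same for the moment, N m; "width": opening from 0.0 (shut) to 1.0 (fully open); "grip_force": force on a finger pad.
Only numpy, scipy, OpenCV 4.12 (cv2) and the standard library are available. Lean on these libraries where they do the work, as an engineer would, in place of code of your own. Each camera call takes 0.05 s, during which the arm holds its last target. There are 200 camera calls.

### The job

Slide the flush steel shutter on top of the mint egg cooker fully open; it has no handle, so drag it by pressing down on it, firmly enough to carry it along but gently enough not to crush its soft seal. Then take the brush from the stoneware crock and run it up and down inside the cooker's well twice, each time right down to the bottom and back up until the bristles reach the rim. Stand the brush upright in its crock again, leave the shutter fully open, and leave everything else where it is.

Things in the scene. Friction and masses are not known exactly. Their poses are not given: they have to be found in the camera images.
- cooker: Mint box-shaped egg cooker, fixed to the counter, 140 (x) x 230 (y) x 110 mm high; origin at the centre of its underside, z up, long side along its y. In its top is a recess 93 (x) x 200 (y) mm inside a rim 15 to 23 mm wide; the half at +y holds the well, the half at -y is a white parking bay about 17 mm deep.
- shutter (a joint): Travel of the flush brushed-steel shutter along the cooker's -y, m: 0 = closed over the well, 0.088 = fully open (stop, over the parking bay). It starts closed or up to 6 mm ajar, stays where it is left, and needs about 7 N along the slide to move. How well fingers grip it varies between days; if they slip without dragging it, more pressure is needed.
- recess_mid (a point): Centre of the cooker's top recess, level with the rim, 110 mm up. The shutter is a plate 91 (cooker x) x 109 (cooker y) x 6 mm with no handle, nor edge to push while closed; its centre lies at cooker y = +45 mm minus its travel. Its top lies anywhere from level with the rim to 6 mm below it (find it by touch). Pressed, it sinks 1 mm per 6 N on a soft seal; over 35 N on the cooker crushes the seal.
- well_floor (a point): Centre of the well's steel floor, 12 mm above the counter. The well is 93 (cooker x) x 85 (cooker y) mm and 98 mm deep to the rim. The shutter covers it when closed; fully open it leaves all of it free.
- crock: Loose beige stoneware crock, 0.6 kg, outer diameter 76 mm, bore 62 mm, 90 mm high, inner floor 6 mm up; origin at the centre of its underside, z up.
- brush: Loose brush, 190 mm long, standing head down in the crock; origin at the centre of the flat lower end of its head, z along the handle. Cream head 48 mm diameter from 0 to 40 mm, thin neck, square wooden handle 20 x 20 mm (sides along the brush's x and y) from 80 to 190 mm.
- brush_grip (a point): Point on the brush handle's axis to hold it by, 150 mm above the lower end of the head, 40 mm below the handle's top.
- cup_a: Beige stoneware egg cup, bystander, 50 mm diameter, 62 mm high; origin under its centre.
- cup_b: Grey stoneware egg cup, bystander, 50 mm diameter, 62 mm high; origin under its centre.
- topper: Metal egg topper, bystander, standing bell with a thin rod and ball, 42 mm diameter, 107 mm high; origin under its centre.
- tongs: Steel tongs with coral silicone tips, bystander, lying along its x, 195 x 50 x 16 mm; origin near the middle on the counter.
- carton: Cardboard carton with eggs, bystander, 100 x 150 x 71 mm; origin under its centre.
- mug: Blue mug, bystander, 80 mm diameter, 90 mm high, handle at its +y; origin under its centre.
- salt: White salt pot with steel cap, bystander, 44 mm diameter, 85 mm high; origin under its centre.
Things that resemble listed ones, but are neither listed nor needed, are in the scene too. What is shaped like the brush but black or blue is not meant. Leave any brown or purple look-alike of the crock alone.

How it is judged:
By the outcome, as a careful person would: the job done as asked, in the order asked, and still so for the second after the job is handed in, with the robot touching nothing.
It also fails if it takes over 61 s, if anything falls off the work surface, if the arm or the gripper's body presses on something with over 40 N, if the wrist force passes 120 N, or if a joint passes its speed limit or range.

## Working session

There is one attempt and no reset: what is moved stays moved. The work goes in short steps, Python scripts to look and compute and a tool call to move; the robot and the scene stay as the last step left them, time stands still between calls to the robot, and variables do not carry over. Pictures are saved under pics/ and viewed, at most 10 in all, crops included, and the job is handed in when it is done.

Besides the shell and the picture viewer there is one more tool, called after ">>>" as name(argument=value, ...) on one line, values as JSON. drive_tool: Moves the arm, as the interface text tells. Its arguments: {"type":"object","properties":{"moves":{"type":"array"},"newtons":{"type":"number"}},"required":["moves"]}

```bash
mkdir -p pics; cat > h.py <<'E'
import numpy as np, cv2
from cell import state, viewer, job
def snap(n):
    s=viewer.snapshot(n); np.savez('%s.npz'%n,**s); return s
def load(n): return dict(np.load('%s.npz'%n))
def cloud(s):
    v,u=np.mgrid[:480,:640]; d=s['depth']
    p=np.stack([(u-s['cx'])/s['fx']*d,(v-s['cy'])/s['fy']*d,d],-1)
    M=s['cam_to_world']; return p@M[:3,:3].T+M[:3,3]
def save(im,f): cv2.imwrite('pics/'+f,cv2.cvtColor(np.ascontiguousarray(im),cv2.COLOR_RGB2BGR))
E
python3 - <<'E'
from h import *
a=snap('top');b=snap('side')
save(a['pixels'],'top.png');save(b['pixels'],'side.png')
print(a['cam_to_world'],a['fx'],b['cam_to_world'])
s=state();print(s)
E
```

```text
[[ 0.01183747 -0.99268518  0.12014994  0.41767576]
 [-0.99952805 -0.01515333 -0.02672163  0.03703256]
 [ 0.02834684 -0.11977691 -0.99239606  1.29781072]
 [ 0.          0.          0.          1.        ]] 451.5484030236829 [[-0.7900992  -0.43295994  0.43392274  0.02155179]
 [-0.61287762  0.54509723 -0.57205772  0.7401024 ]
 [ 0.01114799 -0.71792388 -0.69603234  1.03081882]
 [ 0.          0.          0.          1.        ]]
{'t': 0.1, 'qpos': array([ 7.17565465e+01,  2.01187518e+01,  9.46727693e+01,  3.16965782e-04,
        6.52639799e+01, -4.84724125e+00]), 'joint_vel': array([ 0.091933  , -0.09385584, -0.1222159 , -0.00313496,  0.00725979,
        0.08699046]), 'effort': array([ 1.09253633e-03, -5.06836152e+01, -2.91876090e+01, -9.39772804e-05,
        2.74578881e-03, -6.95320708e-06]), 'tool_pos': array([0.12731036, 0.53476951, 0.23083954]), 'eef_rot': array([[-9.72790646e-01,  2.31685700e-01, -3.08020542e-04],
       [ 2.31685889e-01,  9.72790217e-01, -9.18410783e-04],
       [ 8.68567240e-05, -9.64785432e-04, -9.99999531e-01]]), 'wrist_force': array([-0.22574266, -0.25010337, -0.34411323]), 'torque': array([0.02884119, 0.01370274, 0.04228615]), 'grip_force': 0.0, 'width': 1.0005193760880988}
```

View pics/top.png

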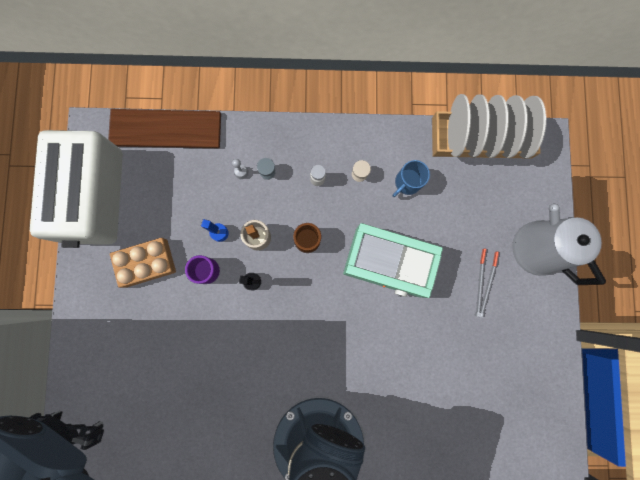

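View pics/side.png

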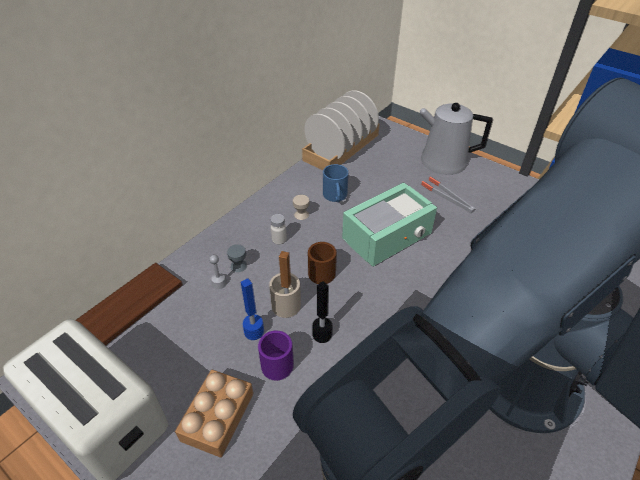

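The top view shows the mint cooker at (395,260), with the shutter at its left half and the white bay at its right.
- Brush candidates: wooden-handled one in a crock at (255,234), a blue one at (215,230) and a black one at (251,281). The wooden-handled one fits.
- Crock candidates: beige (255,234), brown (307,237) and purple (202,270). The beige one fits.

Next I measure these and confirm them in a crop.

```bash
python3 - <<'E'
from h import *
for n in ('top','side'):
    s=load(n);P=cloud(s);im=s['pixels'];hsv=cv2.cvtColor(im,cv2.COLOR_RGB2HSV);H,S,V=[hsv[...,i].astype(int) for i in range(3)]
    mint=(H>65)&(H<90)&(S>60)&(np.abs(P[...,2]-.11)<.008)&(s['depth']>0)
    pts=P[mint]; r=cv2.minAreaRect((pts[:,:2]*1000).astype(np.float32)); print(n,'cooker',mint.sum(),r,np.median(pts[:,2]))
    print(cv2.boxPoints(r).round(1).tolist())
    # crock region
    c=P.copy(); x,y,z=c[...,0],c[...,1],c[...,2]
    u0,v0=(255,234) if n=='top' else (285,295)
    w=np.zeros_like(mint); w[v0-60:v0+60,max(0,u0-26):u0+26]=1
    rim=w&(np.abs(z-.09)<.006)&(S<90)
    q=P[rim];(cx,cy),rr=cv2.minEnclosingCircle((q[:,:2]*1000).astype(np.float32));print('rim',rim.sum(),cx,cy,rr)
    hd=w&(z>.11)&(z<.3); q=P[hd]
    for a,b in((.11,.13),(.13,.15),(.15,.17),(.17,.19),(.19,.21)):
        k=q[(q[:,2]>a)&(q[:,2]<b)]
        if len(k): print(a,len(k),k.mean(0).round(4),k.min(0).round(3),k.max(0).round(3))
t=load('top')['pixels'][190:310,180:340];s=load('side')['pixels'][230:350,210:370]
save(cv2.resize(np.hstack([t,s]),(800,300),interpolation=cv2.INTER_CUBIC),'crop.png')
E
```

```text
top cooker 1926 ((502.5144348144531, -193.35836791992188), (231.22512817382812, 140.53118896484375), 74.1522445678711) 0.10988960313363005
[[403.29998779296875, -285.3999938964844], [538.5, -323.79998779296875], [601.7000122070312, -101.30000305175781], [466.5, -63.0]]
rim 227 523.05419921875 182.33802795410156 83.41739654541016
0.11 19 [0.5167 0.1776 0.1197] [0.434 0.168 0.11 ] [0.574 0.184 0.127]
0.13 19 [0.5052 0.1778 0.1411] [0.434 0.167 0.134] [0.577 0.184 0.148]
0.15 21 [0.5155 0.1774 0.159 ] [0.433 0.167 0.15 ] [0.576 0.185 0.17 ]
0.17 62 [0.4737 0.1865 0.1855] [0.433 0.167 0.171] [0.575 0.202 0.19 ]
0.19 93 [0.529  0.1831 0.1944] [0.435 0.169 0.19 ] [0.577 0.202 0.201]
side cooker 1399 ((510.6902770996094, -30.9476318359375), (1345.276611328125, 181.16921997070312), 86.62696838378906) 0.11066158460643227
[[380.70001220703125, -697.0999755859375], [561.5, -707.7999877929688], [640.7000122070312, 635.2000122070312], [459.79998779296875, 645.9000244140625]]
rim 246 520.7614135742188 172.1750030517578 152.09375
0.11 57 [0.5612 0.1837 0.1206] [0.553 0.167 0.11 ] [0.571 0.191 0.13 ]
0.13 55 [0.5612 0.1845 0.1402] [0.552 0.167 0.131] [0.572 0.192 0.15 ]
0.15 56 [0.5608 0.184  0.1602] [0.553 0.166 0.15 ] [0.571 0.191 0.17 ]
0.17 65 [0.5612 0.1847 0.1805] [0.552 0.168 0.17 ] [0.573 0.193 0.19 ]
0.19 72 [0.5647 0.1801 0.196 ] [0.554 0.166 0.191] [0.578 0.192 0.201]
```

View pics/crop.png

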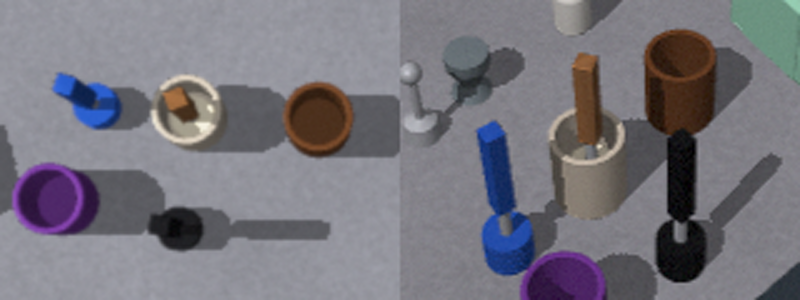

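The crop confirms it: a square wooden handle with a cream head in the beige crock, standing upright with its top at about 0.196 m as expected. The blue and black brushes and the brown and purple crocks are the look-alikes.

```bash
python3 - <<'E'
from h import *
from scipy.optimize import least_squares
for n in ('top','side'):
    s=load(n);P=cloud(s);im=s['pixels'];hsv=cv2.cvtColor(im,cv2.COLOR_RGB2HSV);H,S,V=[hsv[...,i].astype(int) for i in range(3)]
    x,y,z=P[...,0],P[...,1],P[...,2]
    near=np.hypot(x-.56,y-.18)<.05
    w=near&(z>.1)&(z<.21)&(S>100)
    q=P[w];print(n,'handle',len(q),'zmax',q[:,2].max().round(4))
    for a,b in((.1,.13),(.13,.16),(.16,.188)):
        k=q[(q[:,2]>a)&(q[:,2]<b)]
        if len(k)>5: print(a,len(k),k[:,:2].mean(0).round(4))
    t=q[q[:,2]>.192];print(' top face',len(t),t.mean(0).round(4),cv2.minAreaRect((t[:,:2]*1000).astype(np.float32)))
    if n=='side':
        k=q[q[:,2]<.188]; print(' shaft rect',cv2.minAreaRect((k[:,:2]*1000).astype(np.float32)),k[:,:2].min(0),k[:,:2].max(0))
        # two-face corner: bin by heading
    r=near&(np.abs(z-.09)<.004)&(S<100); c=P[r][:,:2]
    f=least_squares(lambda p:np.hypot(*(c-p).T)-.0345,[.555,.175],loss='soft_l1',f_scale=.003);print(' crock',len(c),f.x.round(4),np.abs(f.fun).mean())
    b=(H>105)&(H<125)&(S>170)&(x>.4)&(x<.62)&(y>.15)&(y<.36)&(z>.02)&(z<.25); 
    print(' blue',P[b].min(0).round(3),P[b].max(0).round(3), P[b&(z>.14)].min(0).round(3))
    o=(z>.14)&(z<.4)&(np.hypot(x-.56,y-.18)<.12)&~w
    if o.sum(): print(' tall near',o.sum(),P[o].min(0).round(3),P[o].max(0).round(3))
    # lower: cream head inside crock
    hd=near&(z>.02)&(z<.07)&(np.hypot(x-f.x[0],y-f.x[1])<.029);print(' inside',hd.sum(),P[hd].mean(0).round(3) if hd.sum() else '')
E
```

```text
top handle 111 zmax 0.2006
0.1 13 [0.5599 0.1738]
0.13 14 [0.5606 0.1732]
0.16 18 [0.56   0.1732]
 top face 61 [0.5665 0.1793 0.1959] ((566.959228515625, 179.4280242919922), (19.465482711791992, 19.267427444458008), 23.60870361328125)
 crock 201 [0.5698 0.1811] 0.0020667653354837917
 blue [0.556 0.265 0.021] [0.601 0.309 0.196] [0.568 0.278 0.144]
 tall near 161 [0.44  0.172 0.142] [0.59  0.299 0.196]
 inside 149 [0.564 0.176 0.046]
side handle 297 zmax 0.2006
0.1 78 [0.5614 0.1849]
0.13 73 [0.5612 0.1858]
0.16 76 [0.5609 0.1856]
 top face 60 [0.5647 0.1808 0.1964] ((565.41845703125, 179.72998046875), (18.770042419433594, 19.91217803955078), 24.93143653869629)
 shaft rect ((560.007568359375, 183.86538696289062), (24.431568145751953, 16.345712661743164), 56.27907180786133) [0.55220257 0.16916772] [0.57286486 0.19287196]
 crock 203 [0.5685 0.1816] 0.0021641928087504474
 blue [0.429 0.184 0.02 ] [0.603 0.314 0.194] [0.433 0.191 0.14 ]
 tall near 264 [0.442 0.166 0.14 ] [0.592 0.299 0.2  ]
 inside 57 [0.575 0.173 0.051]
```

>>> drive_tool(moves=[{"linear": [-0.0335,-0.036,0],"delta_rot": [0,0,0],"hand": 0},{"linear": [-0.0335,-0.036,0],"delta_rot": [0,0,0],"hand": 0},{"linear": [-0.0335,-0.036,0],"delta_rot": [0,0,0],"hand": 0},{"linear": [-0.0335,-0.036,0],"delta_rot": [0,0,0],"hand": 0},{"linear": [-0.0335,-0.036,0],"delta_rot": [0,0,0],"hand": 0}])

```text
t: 0.6
tool_pos: [0.249, 0.3193, 0.2312]
eef_rot: [[-0.973, 0.231, -0.0], [0.231, 0.973, -0.0], [-0.0, -0.0, -1.0]]
wrist_force: [1.3, 0.4, 0.3]
width: 0.142
grip_force: 0.0
```

>>> drive_tool(moves=[{"linear": [-0.0335,-0.036,0],"delta_rot": [0,0,0],"hand": 0},{"linear": [-0.0335,-0.036,0],"delta_rot": [0,0,0],"hand": 0},{"linear": [-0.0335,-0.036,0],"delta_rot": [0,0,0],"hand": 0},{"linear": [-0.0335,-0.036,0],"delta_rot": [0,0,0],"hand": 0},{"linear": [-0.0335,-0.036,0],"delta_rot": [0,0,0],"hand": 0}])

```text
t: 1.1
tool_pos: [0.3703, 0.1052, 0.2314]
eef_rot: [[-0.973, 0.232, 0.0], [0.232, 0.973, 0.0], [-0.0, 0.0, -1.0]]
wrist_force: [1.3, 0.9, -0.7]
width: -0.002
grip_force: 0.0
```

>>> drive_tool(moves=[{"linear": [-0.0335,-0.036,0],"delta_rot": [0,0,0],"hand": 0},{"linear": [-0.0335,-0.036,0],"delta_rot": [0,0,0],"hand": 0},{"linear": [-0.0335,-0.036,0],"delta_rot": [0,0,0],"hand": 0},{"linear": [-0.0335,-0.036,0],"delta_rot": [0,0,0],"hand": 0},{"linear": [-0.0335,-0.036,0.02],"delta_rot": [0,0,0.043],"hand": 0}])

```text
t: 1.6
tool_pos: [0.4914, -0.1068, 0.2138]
eef_rot: [[-0.962, 0.274, 0.004], [0.274, 0.962, -0.001], [-0.004, -0.0, -1.0]]
wrist_force: [0.7, 0.5, 0.5]
width: -0.002
grip_force: 0.0
```

>>> drive_tool(moves=[{"linear": [-0.034,-0.034,0],"delta_rot": [0,0,0],"hand": 0},{"linear": [0,0,0.045],"delta_rot": [0,0,0],"hand": 0},{"linear": [0,0,0.03],"delta_rot": [0,0,0],"hand": 0},{"linear": [0,0,0.014],"delta_rot": [0,0,0],"hand": 0},{"linear": [0,0,0],"delta_rot": [0,0,0],"hand": 0}])

```text
t: 2.1
tool_pos: [0.5118, -0.1458, 0.1213]
eef_rot: [[-0.962, 0.273, -0.004], [0.273, 0.962, 0.002], [0.004, 0.0, -1.0]]
wrist_force: [0.2, 0.6, 0.0]
width: 0.003
grip_force: 0.0
```

```bash
python3 - <<'E'
from h import *
s=state();print(s['tool_pos'],s['wrist_force'],s['t'])
E
```

```text
[ 0.51183164 -0.14579368  0.12126905] [0.24995483 0.57691094 0.03387017] 2.1
```

>>> drive_tool(moves=[{"linear": [0,0,0.006],"delta_rot": [0,0,0],"hand": 0},{"linear": [0,0,0.004],"delta_rot": [0,0,0],"hand": 0},{"linear": [0,0,0.001],"delta_rot": [0,0,0],"hand": 0},{"linear": [0,0,0],"delta_rot": [0,0,0],"hand": 0}])

```text
t: 2.5
tool_pos: [0.5133, -0.1462, 0.1128]
eef_rot: [[-0.962, 0.273, 0.001], [0.273, 0.962, -0.0], [-0.001, -0.0, -1.0]]
wrist_force: [-0.5, 0.9, -0.6]
width: -0.0
grip_force: 0.0
```

>>> drive_tool(moves=[{"linear": [0,0,0.001],"delta_rot": [0,0,0],"hand": 0},{"linear": [0,0,0.001],"delta_rot": [0,0,0],"hand": 0},{"linear": [0,0,0],"delta_rot": [0,0,0],"hand": 0}])

```text
t: 2.8
tool_pos: [0.5131, -0.1462, 0.1105]
eef_rot: [[-0.962, 0.273, 0.0], [0.273, 0.962, -0.0], [-0.0, -0.0, -1.0]]
wrist_force: [-0.0, -0.1, -0.3]
width: -0.0
grip_force: 0.0
```

>>> drive_tool(moves=[{"linear": [0,0,0.001],"delta_rot": [0,0,0],"hand": 0},{"linear": [0,0,0.001],"delta_rot": [0,0,0],"hand": 0},{"linear": [0,0,0],"delta_rot": [0,0,0],"hand": 0}])

```text
t: 3.1
tool_pos: [0.513, -0.1462, 0.1083]
eef_rot: [[-0.962, 0.273, -0.0], [0.273, 0.962, 0.0], [0.0, 0.0, -1.0]]
wrist_force: [0.0, -0.5, 0.1]
width: -0.001
grip_force: 0.0
```

>>> drive_tool(moves=[{"linear": [0,0,0.001],"delta_rot": [0,0,0],"hand": 0},{"linear": [0,0,0.0005],"delta_rot": [0,0,0],"hand": 0},{"linear": [0,0,0],"delta_rot": [0,0,0],"hand": 0}])

```text
t: 3.4
tool_pos: [0.5131, -0.1462, 0.1069]
eef_rot: [[-0.962, 0.273, -0.0], [0.273, 0.962, 0.0], [0.0, -0.0, -1.0]]
wrist_force: [0.4, -0.4, 1.0]
width: -0.001
grip_force: 0.0
```

>>> drive_tool(moves=[{"linear": [0,0,0.001],"delta_rot": [0,0,0],"hand": 0},{"linear": [0,0,0],"delta_rot": [0,0,0],"hand": 0}])

```text
t: 3.6
tool_pos: [0.5132, -0.1462, 0.106]
eef_rot: [[-0.962, 0.273, 0.0], [0.273, 0.962, -0.0], [-0.0, 0.0, -1.0]]
wrist_force: [-0.3, -0.6, 1.5]
width: 0.002
grip_force: 0.6
```

>>> drive_tool(moves=[{"linear": [0,0,0.001],"delta_rot": [0,0,0],"hand": 0},{"linear": [0,0,0],"delta_rot": [0,0,0],"hand": 0}])

```text
t: 3.8
tool_pos: [0.5133, -0.1462, 0.1052]
eef_rot: [[-0.962, 0.273, 0.0], [0.273, 0.962, -0.0], [-0.0, 0.0, -1.0]]
wrist_force: [-1.5, 1.1, 5.4]
width: 0.001
grip_force: 2.7
```

>>> drive_tool(moves=[{"linear": [0,0,0.001],"delta_rot": [0,0,0],"hand": 0},{"linear": [0,0,0.001],"delta_rot": [0,0,0],"hand": 0},{"linear": [0,0,0],"delta_rot": [0,0,0],"hand": 0}])

```text
t: 4.1
tool_pos: [0.5136, -0.1461, 0.1039]
eef_rot: [[-0.962, 0.273, 0.001], [0.273, 0.962, -0.0], [-0.001, 0.0, -1.0]]
wrist_force: [-1.6, 2.9, 12.8]
width: -0.002
grip_force: 6.3
```

>>> drive_tool(moves=[{"linear": [0,-0.004,0],"delta_rot": [0,0,0],"hand": 0},{"linear": [0,-0.006,0],"delta_rot": [0,0,0],"hand": 0},{"linear": [0,0,0],"delta_rot": [0,0,0],"hand": 0}])

```text
t: 4.4
tool_pos: [0.5108, -0.1557, 0.104]
eef_rot: [[-0.962, 0.274, 0.001], [0.274, 0.962, 0.001], [-0.001, 0.001, -1.0]]
wrist_force: [-1.4, 4.9, 12.7]
width: 0.004
grip_force: 6.4
```

>>> drive_tool(moves=[{"linear": [0,0,0.001],"delta_rot": [0,0,0],"hand": 0},{"linear": [0,-0.002,0.0007],"delta_rot": [0,0,0],"hand": 0},{"linear": [0,-0.005,0],"delta_rot": [0,0,0],"hand": 0},{"linear": [0,-0.006,0],"delta_rot": [0,0,0],"hand": 0}])

```text
t: 4.8
tool_pos: [0.5076, -0.1678, 0.1028]
eef_rot: [[-0.962, 0.273, 0.002], [0.273, 0.962, 0.001], [-0.002, 0.001, -1.0]]
wrist_force: [-3.9, 9.0, 19.4]
width: -0.001
grip_force: 9.7
```

```bash
python3 - <<'E'
from h import *
s=state();print(s['tool_pos'],s['wrist_force'],s['t'])
a=snap('top');save(cv2.resize(a['pixels'][210:310,330:460],(780,600)),'t2.png')
E
```

```text
[ 0.50758077 -0.16781641  0.10278455] [-3.86068194  8.98121276 19.4194634 ] 4.8
```

View pics/t2.png

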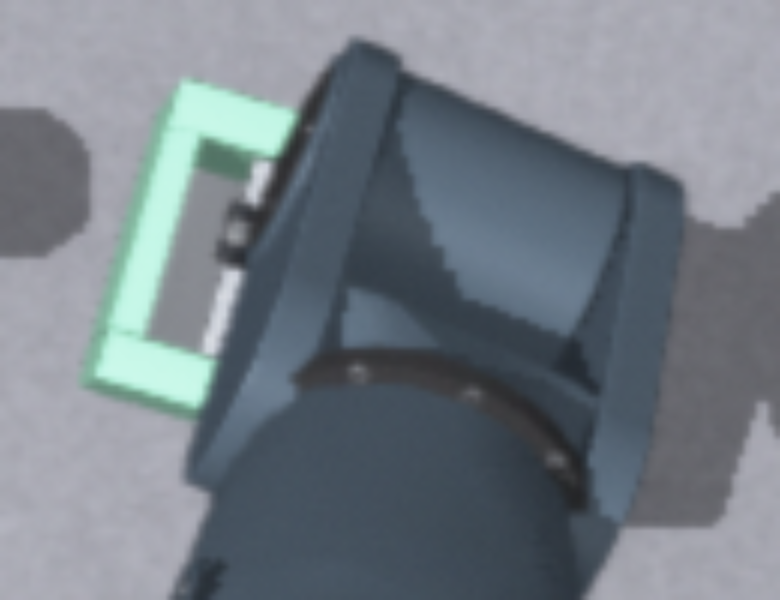

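The crop shows a dark gap opening at the cooker's left end, around (190,260), so the shutter is following at about 19 N. I keep dragging.

>>> drive_tool(moves=[{"linear": [0,-0.007,0],"delta_rot": [0,0,0],"hand": 0},{"linear": [0,-0.008,0],"delta_rot": [0,0,0],"hand": 0},{"linear": [0,-0.008,0],"delta_rot": [0,0,0],"hand": 0},{"linear": [0,-0.008,0],"delta_rot": [0,0,0],"hand": 0}])

```text
t: 5.25
tool_pos: [0.4989, -0.1979, 0.1028]
eef_rot: [[-0.962, 0.273, 0.002], [0.273, 0.962, 0.001], [-0.001, 0.001, -1.0]]
wrist_force: [-2.5, 8.5, 18.5]
width: -0.003
grip_force: 9.6
```

>>> drive_tool(moves=[{"linear": [0,-0.008,0],"delta_rot": [0,0,0],"hand": 0},{"linear": [0,-0.008,0],"delta_rot": [0,0,0],"hand": 0},{"linear": [0,-0.006,0],"delta_rot": [0,0,0],"hand": 0}])

```text
t: 5.55
tool_pos: [0.4928, -0.2192, 0.1027]
eef_rot: [[-0.962, 0.274, 0.001], [0.274, 0.962, 0.0], [-0.001, 0.001, -1.0]]
wrist_force: [-2.8, 8.5, 18.3]
width: -0.001
grip_force: 9.4
```

>>> drive_tool(moves=[{"linear": [0,-0.006,0],"delta_rot": [0,0,0],"hand": 0},{"linear": [0,-0.006,0],"delta_rot": [0,0,0],"hand": 0},{"linear": [0,-0.004,0],"delta_rot": [0,0,0],"hand": 0}])

```text
t: 5.85
tool_pos: [0.4891, -0.2342, 0.1028]
eef_rot: [[-0.962, 0.274, 0.003], [0.274, 0.962, 0.001], [-0.003, 0.002, -1.0]]
wrist_force: [2.0, 12.1, 17.4]
width: 0.001
grip_force: 8.6
```

>>> drive_tool(moves=[{"linear": [0,-0.004,0],"delta_rot": [0,0,0],"hand": 0},{"linear": [0,-0.004,0],"delta_rot": [0,0,0],"hand": 0}])

```text
t: 6.05
tool_pos: [0.4872, -0.2419, 0.1028]
eef_rot: [[-0.962, 0.274, 0.003], [0.274, 0.962, 0.0], [-0.003, 0.001, -1.0]]
wrist_force: [3.0, 10.2, 16.0]
width: -0.003
grip_force: 8.4
```

>>> drive_tool(moves=[{"linear": [0,-0.004,0],"delta_rot": [0,0,0],"hand": 0},{"linear": [0,-0.004,0],"delta_rot": [0,0,0],"hand": 0}])

```text
t: 6.25
tool_pos: [0.485, -0.2496, 0.1028]
eef_rot: [[-0.962, 0.274, 0.003], [0.274, 0.962, 0.0], [-0.003, 0.001, -1.0]]
wrist_force: [2.9, 10.2, 16.3]
width: -0.0
grip_force: 7.9
```

>>> drive_tool(moves=[{"linear": [0,0,-0.04],"delta_rot": [0,0,0],"hand": 0},{"linear": [0,0,-0.05],"delta_rot": [0,0,0],"hand": 0},{"linear": [0,0,-0.05],"delta_rot": [0,0,0],"hand": 0},{"linear": [0.0044,0.0484,-0.01],"delta_rot": [0,0,0],"hand": 0.6},{"linear": [0.0044,0.0484,0],"delta_rot": [0,0,0],"hand": 1}])

```text
t: 6.75
tool_pos: [0.5023, -0.1544, 0.2536]
eef_rot: [[-0.961, 0.276, 0.004], [0.276, 0.961, -0.002], [-0.004, -0.001, -1.0]]
wrist_force: [1.0, -0.1, 0.1]
width: 0.332
grip_force: 0.0
```

>>> drive_tool(moves=[{"linear": [0.0044,0.0484,0],"delta_rot": [0,0,0],"hand": 1},{"linear": [0.0044,0.0484,0],"delta_rot": [0,0,0],"hand": 1},{"linear": [0.0044,0.0484,0],"delta_rot": [0,0,0],"hand": 1},{"linear": [0.0044,0.0484,0],"delta_rot": [0,0,0],"hand": 1},{"linear": [0.0044,0.0484,0],"delta_rot": [0,0,0],"hand": 1}])

```text
t: 7.25
tool_pos: [0.5465, 0.0862, 0.2512]
eef_rot: [[-0.962, 0.273, 0.0], [0.273, 0.962, -0.0], [-0.0, -0.0, -1.0]]
wrist_force: [0.5, -0.3, 0.7]
width: 1.004
grip_force: 0.0
```

>>> drive_tool(moves=[{"linear": [0,0,0],"delta_rot": [0,0,0.146],"hand": 1},{"linear": [0,0,0],"delta_rot": [0,0,0.146],"hand": 1},{"linear": [0,0,0],"delta_rot": [0,0,0.146],"hand": 1},{"linear": [0,0,0],"delta_rot": [0,0,0.146],"hand": 1},{"linear": [0,0,0],"delta_rot": [0,0,0.146],"hand": 1}])

```text
t: 7.75
tool_pos: [0.5464, 0.0842, 0.251]
eef_rot: [[-0.53, 0.848, -0.0], [0.848, 0.53, -0.0], [0.0, -0.0, -1.0]]
wrist_force: [0.4, 0.1, 0.4]
width: 1.004
grip_force: 0.0
```

```bash
python3 - <<'E'
from h import *
s=state();print(s['tool_pos'],s['eef_rot'],s['t'])
a=snap('top');P=cloud(a)
save(cv2.resize(a['pixels'][210:310,330:460],(780,600)),'t3.png')
c=np.array([.5025,-.1934]);u=np.array([.2735,.962]);v=np.array([.962,-.2735])
d=P[...,:2]-c;Y=d@u;X=d@v
for y in np.arange(-.10,.10,.005):
    m=(np.abs(Y-y)<.0025)&(np.abs(X)<.03);
    if m.sum(): print(round(y,3),m.sum(),P[m][:,2].mean().round(3),a['pixels'][m].mean(0).round())
E
```

```text
[0.54641919 0.08424379 0.25100094] [[-5.29590489e-01  8.48253318e-01 -4.71463005e-04]
 [ 8.48253432e-01  5.29590508e-01 -9.50366725e-05]
 [ 1.69067159e-04 -4.50250630e-04 -9.99999884e-01]] 7.75
-0.1 51 0.106 [100. 130. 117.]
-0.095 36 0.106 [140. 146. 150.]
-0.09 40 0.106 [147. 150. 156.]
-0.085 43 0.107 [151. 155. 161.]
-0.08 41 0.106 [144. 146. 153.]
-0.075 46 0.106 [140. 142. 148.]
-0.07 40 0.106 [129. 132. 137.]
-0.065 47 0.106 [127. 130. 135.]
-0.06 42 0.106 [127. 130. 135.]
-0.055 41 0.106 [127. 130. 135.]
-0.05 46 0.106 [127. 129. 135.]
-0.045 38 0.106 [127. 130. 136.]
-0.04 40 0.106 [127. 129. 135.]
-0.035 40 0.107 [127. 130. 136.]
-0.03 43 0.106 [127. 130. 136.]
-0.025 42 0.106 [127. 130. 136.]
-0.02 43 0.106 [127. 130. 136.]
-0.015 44 0.106 [127. 130. 136.]
-0.01 39 0.106 [128. 130. 136.]
-0.005 44 0.107 [128. 131. 136.]
0.0 40 0.106 [133. 136. 142.]
0.005 46 0.106 [140. 143. 149.]
0.01 60 0.1 [156. 158. 160.]
0.015 127 0.055 [133. 134. 132.]
0.02 37 0.012 [155. 158. 165.]
0.025 37 0.012 [134. 137. 143.]
0.03 36 0.012 [130. 133. 139.]
0.035 36 0.012 [128. 131. 137.]
0.04 37 0.012 [128. 130. 136.]
0.045 37 0.012 [127. 130. 136.]
0.05 34 0.012 [128. 130. 136.]
0.055 36 0.012 [128. 131. 137.]
0.06 37 0.012 [129. 132. 138.]
0.065 36 0.013 [129. 131. 137.]
0.07 36 0.012 [129. 132. 138.]
0.075 35 0.012 [130. 132. 139.]
0.08 37 0.013 [130. 132. 138.]
0.085 38 0.012 [129. 132. 138.]
0.09 33 0.013 [133. 147. 147.]
0.095 1 0.017 [151. 188. 176.]
```

View pics/t3.png

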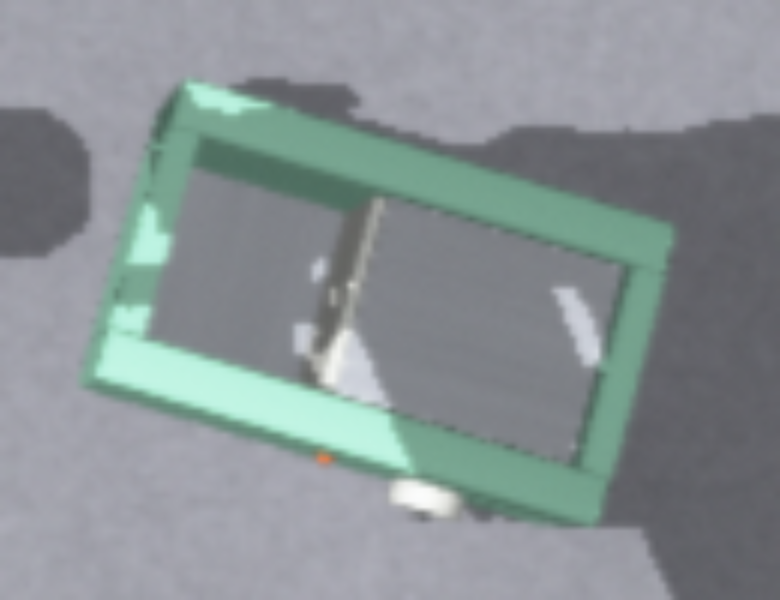

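The crop shows the shutter against the bay end at (600,350) and the well fully free on the left. The edge measures +11.5 mm, exactly the fully open position. Now the brush.

>>> drive_tool(moves=[{"linear": [0,0,0],"delta_rot": [0,0,0.14],"hand": 1},{"linear": [0.0395,0.0285,0],"delta_rot": [0,0,0],"hand": 1},{"linear": [0.04,0.0285,0],"delta_rot": [0,0,0],"hand": 1},{"linear": [0,0,0.02],"delta_rot": [0,0,0],"hand": 1},{"linear": [0,0,0],"delta_rot": [0,0,0],"hand": 1}])

```text
t: 8.3
tool_pos: [0.5646, 0.1808, 0.2288]
eef_rot: [[-0.415, 0.91, -0.004], [0.91, 0.415, -0.001], [0.001, -0.004, -1.0]]
wrist_force: [-0.6, -0.1, -0.5]
width: 0.999
grip_force: 0.0
```

```bash
python3 - <<'E'
from h import *
s=state();print(s['tool_pos'],s['eef_rot'],s['t'])
a=snap('wrist');P=cloud(a);save(a['pixels'],'w1.png')
m=(P[...,2]>.185)&(P[...,2]<.205)&(np.hypot(P[...,0]-.566,P[...,1]-.18)<.03)
print(m.sum(),P[m].mean(0) if m.sum() else 0, cv2.minAreaRect((P[m][:,:2]*1000).astype(np.float32)) if m.sum()>5 else 0)
E
```

```text
[0.56459757 0.18079835 0.22876258] [[-4.15395827e-01  9.09631143e-01 -4.18217812e-03]
 [ 9.09640483e-01  4.15394878e-01 -1.13419017e-03]
 [ 7.05560668e-04 -4.27541640e-03 -9.99990611e-01]] 8.3
1558 [0.56539331 0.18084255 0.19427869] ((565.9967651367188, 179.5166473388672), (19.999547958374023, 20.216415405273438), 21.026166915893555)
```

View pics/w1.png

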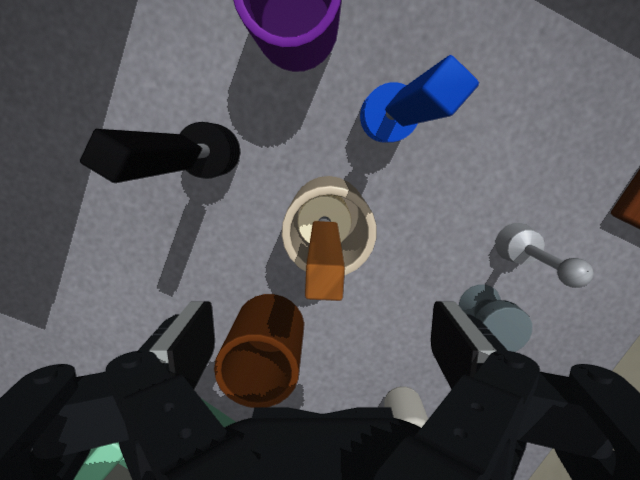

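The wrist view shows the wooden handle's top at about (325,283), centred between the open fingers. The brown crock sits lower, clear of them. I go down and grip.

>>> drive_tool(moves=[{"linear": [0,0,0.035],"delta_rot": [0,0,0.035],"hand": 1},{"linear": [0,0,0.035],"delta_rot": [0,0,0],"hand": 1},{"linear": [0,0,0.022],"delta_rot": [0,0,0],"hand": 1},{"linear": [0,0,0],"delta_rot": [0,0,0],"hand": 1},{"linear": [0,0,0],"delta_rot": [0,0,0],"hand": 0.4}], newtons=40)

```text
t: 8.85
tool_pos: [0.5665, 0.1796, 0.1406]
eef_rot: [[-0.379, 0.925, 0.001], [0.925, 0.379, 0.0], [-0.0, 0.001, -1.0]]
wrist_force: [0.6, 1.0, 1.3]
width: 0.854
grip_force: 0.0
```

>>> drive_tool(moves=[{"linear": [0,0,0],"delta_rot": [0,0,0],"hand": 0},{"linear": [0,0,0],"delta_rot": [0,0,0],"hand": 0},{"linear": [0,0,0],"delta_rot": [0,0,0],"hand": 0},{"linear": [0,0,0],"delta_rot": [0,0,0],"hand": 0}], newtons=40)

```text
t: 9.25
tool_pos: [0.5662, 0.1802, 0.1401]
eef_rot: [[-0.379, 0.925, 0.001], [0.925, 0.379, 0.0], [-0.0, 0.001, -1.0]]
wrist_force: [-0.1, -1.3, 3.1]
width: 0.229
grip_force: 39.5
```

>>> drive_tool(moves=[{"linear": [0,0,-0.02],"delta_rot": [0,0,0],"hand": 0},{"linear": [0,0,-0.03],"delta_rot": [0,0,0],"hand": 0},{"linear": [0,0,-0.04],"delta_rot": [0,0,0],"hand": 0},{"linear": [0,0,-0.04],"delta_rot": [0,0,0],"hand": 0},{"linear": [0,0,-0.02],"delta_rot": [0,0,0],"hand": 0}])

```text
t: 9.75
tool_pos: [0.5665, 0.1803, 0.2931]
eef_rot: [[-0.379, 0.925, 0.004], [0.925, 0.379, 0.001], [-0.001, 0.004, -1.0]]
wrist_force: [0.2, -0.2, -0.5]
width: 0.231
grip_force: 39.3
```

```bash
python3 - <<'E'
from h import *
s=state();print(s['tool_pos'],s['wrist_force'],s['width'],s['t'])
a=snap('side');P=cloud(a);im=a['pixels']
save(cv2.resize(im[120:340,190:410],(600,600)),'s2.png')
hsv=cv2.cvtColor(im,cv2.COLOR_RGB2HSV)
r=(np.abs(P[...,2]-.09)<.004)&(hsv[...,1]<100)&(np.hypot(P[...,0]-.569,P[...,1]-.181)<.05);c=P[r][:,:2]
from scipy.optimize import least_squares
print(least_squares(lambda p:np.hypot(*(c-p).T)-.0345,[.569,.181],loss='soft_l1',f_scale=.003).x)
m=(np.hypot(P[...,0]-.566,P[...,1]-.18)<.03)&(P[...,2]>.12)&(P[...,2]<.19);print(P[m].min(0),P[m].max(0))
E
```

```text
[0.56646686 0.18034914 0.29306592] [ 0.23322736 -0.24384911 -0.4508409 ] 0.2305346864691366 9.75
[0.56834444 0.1817241 ]
[0.54112653 0.16086527 0.157825  ] [0.58471239 0.204197   0.18997403]
```

View pics/s2.png

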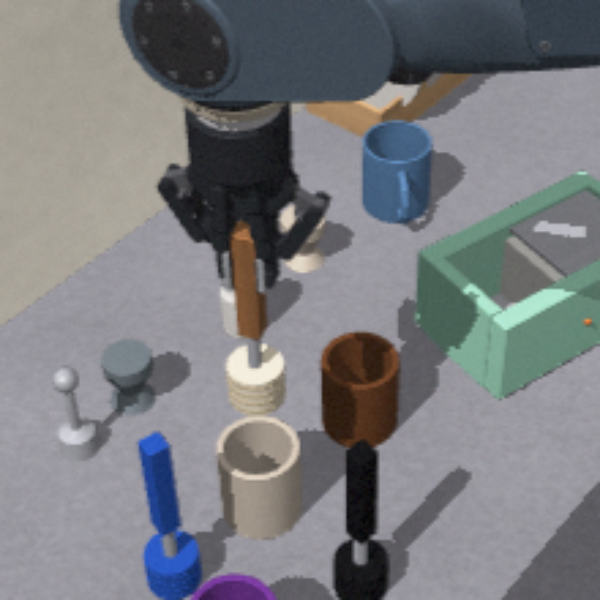

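The view shows the brush held upright above the crock, with its cream head at (256,378). The crock at (258,475) has not moved and the well is open. Next, over to the well.

>>> drive_tool(moves=[{"linear": [-0.0395,-0.0236,0],"delta_rot": [0,0,0],"hand": 0},{"linear": [-0.0395,-0.0236,0],"delta_rot": [0,0,0],"hand": 0},{"linear": [-0.0395,-0.0236,0],"delta_rot": [0,0,0],"hand": 0},{"linear": [-0.0395,-0.0236,0],"delta_rot": [0,0,0],"hand": 0},{"linear": [-0.0395,-0.0236,0],"delta_rot": [0,0,0],"hand": 0}])

```text
t: 10.3
tool_pos: [0.5307, -0.049, 0.2886]
eef_rot: [[-0.38, 0.925, -0.001], [0.925, 0.38, 0.0], [0.0, -0.001, -1.0]]
wrist_force: [0.1, -0.0, -1.9]
width: 0.229
grip_force: 39.5
```

>>> drive_tool(moves=[{"linear": [-0.0395,-0.0236,0],"delta_rot": [0,0,0],"hand": 0},{"linear": [-0.0395,-0.0236,0],"delta_rot": [0,0,0],"hand": 0},{"linear": [0,0,0],"delta_rot": [0,0,0],"hand": 0},{"linear": [0,0,0.01],"delta_rot": [0,0,0],"hand": 0},{"linear": [0,0,0.01],"delta_rot": [0,0,0],"hand": 0}])

```text
t: 10.8
tool_pos: [0.5177, -0.1375, 0.268]
eef_rot: [[-0.38, 0.925, -0.001], [0.925, 0.38, 0.0], [0.001, -0.0, -1.0]]
wrist_force: [-0.2, 0.5, -1.3]
width: 0.227
grip_force: 39.6
```

>>> drive_tool(moves=[{"linear": [0,0,0.03],"delta_rot": [0,0,0],"hand": 0},{"linear": [0,0,0.03],"delta_rot": [0,0,0],"hand": 0},{"linear": [0,0,0.03],"delta_rot": [0,0,0],"hand": 0},{"linear": [0,0,0.02],"delta_rot": [0,0,0],"hand": 0},{"linear": [0,0,0.006],"delta_rot": [0,0,0],"hand": 0}])

```text
t: 11.3
tool_pos: [0.5166, -0.1365, 0.1503]
eef_rot: [[-0.381, 0.925, -0.004], [0.925, 0.381, 0.002], [0.003, -0.003, -1.0]]
wrist_force: [-0.1, -0.3, -1.1]
width: 0.232
grip_force: 39.5
```

>>> drive_tool(moves=[{"linear": [0,0,0.003],"delta_rot": [0,0,0],"hand": 0},{"linear": [0,0,0.0015],"delta_rot": [0,0,0],"hand": 0},{"linear": [0,0,0],"delta_rot": [0,0,0],"hand": 0}])

```text
t: 11.6
tool_pos: [0.5182, -0.1382, 0.1495]
eef_rot: [[-0.38, 0.925, 0.001], [0.925, 0.38, -0.0], [-0.001, 0.001, -1.0]]
wrist_force: [-0.2, -0.2, -0.6]
width: 0.231
grip_force: 39.5
```

>>> drive_tool(moves=[{"linear": [0,0,0.0015],"delta_rot": [0,0,0],"hand": 0},{"linear": [0,0,0.001],"delta_rot": [0,0,0],"hand": 0},{"linear": [0,0,0],"delta_rot": [0,0,0],"hand": 0}])

```text
t: 11.9
tool_pos: [0.5178, -0.1384, 0.1464]
eef_rot: [[-0.379, 0.925, 0.0], [0.925, 0.379, -0.0], [-0.0, 0.0, -1.0]]
wrist_force: [0.4, -0.2, -0.9]
width: 0.229
grip_force: 39.5
```

>>> drive_tool(moves=[{"linear": [0,0,0.0015],"delta_rot": [0,0,0],"hand": 0},{"linear": [0,0,0],"delta_rot": [0,0,0],"hand": 0}])

```text
t: 12.1
tool_pos: [0.5183, -0.1386, 0.1461]
eef_rot: [[-0.379, 0.925, 0.001], [0.925, 0.379, -0.001], [-0.001, 0.001, -1.0]]
wrist_force: [-3.3, 1.2, 11.0]
width: 0.229
grip_force: 41.2
```

>>> drive_tool(moves=[{"linear": [0,0,-0.03],"delta_rot": [0,0,0],"hand": 0},{"linear": [0,0,-0.03],"delta_rot": [0,0,0],"hand": 0},{"linear": [0,0,-0.03],"delta_rot": [0,0,0],"hand": 0},{"linear": [0,0,-0.009],"delta_rot": [0,0,0],"hand": 0},{"linear": [0,0,0],"delta_rot": [0,0,0],"hand": 0}])

```text
t: 12.6
tool_pos: [0.5182, -0.1385, 0.2445]
eef_rot: [[-0.379, 0.925, 0.002], [0.925, 0.379, -0.001], [-0.001, 0.002, -1.0]]
wrist_force: [-0.1, 0.9, -1.2]
width: 0.231
grip_force: 39.6
```

>>> drive_tool(moves=[{"linear": [0,0,0.03],"delta_rot": [0,0,0],"hand": 0},{"linear": [0,0,0.03],"delta_rot": [0,0,0],"hand": 0},{"linear": [0,0,0.025],"delta_rot": [0,0,0],"hand": 0},{"linear": [0,0,0.01],"delta_rot": [0,0,0],"hand": 0},{"linear": [0,0,0.0015],"delta_rot": [0,0,0],"hand": 0}])

```text
t: 13.1
tool_pos: [0.5173, -0.1382, 0.1459]
eef_rot: [[-0.379, 0.925, -0.002], [0.925, 0.379, 0.001], [0.001, -0.002, -1.0]]
wrist_force: [0.2, 1.0, -0.6]
width: 0.226
grip_force: 39.5
```

>>> drive_tool(moves=[{"linear": [0,0,0.001],"delta_rot": [0,0,0],"hand": 0},{"linear": [0,0,0.001],"delta_rot": [0,0,0],"hand": 0},{"linear": [0,0,0],"delta_rot": [0,0,0],"hand": 0}])

```text
t: 13.4
tool_pos: [0.5179, -0.1384, 0.1454]
eef_rot: [[-0.379, 0.925, 0.0], [0.925, 0.379, -0.0], [-0.0, 0.0, -1.0]]
wrist_force: [0.2, -0.5, -0.2]
width: 0.23
grip_force: 39.4
```

>>> drive_tool(moves=[{"linear": [0,0,0.001],"delta_rot": [0,0,0],"hand": 0},{"linear": [0,0,0],"delta_rot": [0,0,0],"hand": 0}])

```text
t: 13.6
tool_pos: [0.5181, -0.1385, 0.1453]
eef_rot: [[-0.379, 0.925, 0.001], [0.925, 0.379, -0.0], [-0.001, 0.001, -1.0]]
wrist_force: [-3.2, 1.1, 10.1]
width: 0.23
grip_force: 41.0
```

>>> drive_tool(moves=[{"linear": [0,0,0.001],"delta_rot": [0,0,0],"hand": 0},{"linear": [0,0,0],"delta_rot": [0,0,0],"hand": 0}])

```text
t: 13.8
tool_pos: [0.5183, -0.1386, 0.1453]
eef_rot: [[-0.379, 0.925, 0.002], [0.925, 0.379, -0.001], [-0.001, 0.001, -1.0]]
wrist_force: [-5.4, 0.8, 20.3]
width: 0.235
grip_force: 42.5
```

>>> drive_tool(moves=[{"linear": [0,0,-0.03],"delta_rot": [0,0,0],"hand": 0},{"linear": [0,0,-0.03],"delta_rot": [0,0,0],"hand": 0},{"linear": [0,0,-0.03],"delta_rot": [0,0,0],"hand": 0},{"linear": [0,0,-0.03],"delta_rot": [0,0,0],"hand": 0},{"linear": [0,0,-0.03],"delta_rot": [0,0,0],"hand": 0}])

```text
t: 14.3
tool_pos: [0.5176, -0.1383, 0.2946]
eef_rot: [[-0.379, 0.925, 0.0], [0.925, 0.379, -0.0], [-0.0, 0.0, -1.0]]
wrist_force: [0.7, -0.7, -1.2]
width: 0.232
grip_force: 39.6
```

>>> drive_tool(moves=[{"linear": [0.0395,0.0236,0],"delta_rot": [0,0,0],"hand": 0},{"linear": [0.0395,0.0236,0],"delta_rot": [0,0,0],"hand": 0},{"linear": [0.0395,0.0236,0],"delta_rot": [0,0,0],"hand": 0},{"linear": [0.0395,0.0236,0],"delta_rot": [0,0,0],"hand": 0},{"linear": [0.0395,0.0236,0],"delta_rot": [0,0,0],"hand": 0}])

```text
t: 14.8
tool_pos: [0.552, 0.091, 0.2934]
eef_rot: [[-0.379, 0.925, 0.0], [0.925, 0.379, -0.0], [-0.0, 0.0, -1.0]]
wrist_force: [0.2, -0.4, -1.3]
width: 0.232
grip_force: 39.7
```

>>> drive_tool(moves=[{"linear": [0.0395,0.0236,0],"delta_rot": [0,0,0],"hand": 0},{"linear": [0.0395,0.0236,0],"delta_rot": [0,0,0],"hand": 0},{"linear": [0,0,0],"delta_rot": [0,0,0],"hand": 0},{"linear": [0,0,0],"delta_rot": [0,0,0],"hand": 0}])

```text
t: 15.2
tool_pos: [0.5656, 0.1808, 0.2929]
eef_rot: [[-0.381, 0.925, -0.0], [0.925, 0.381, -0.0], [-0.0, -0.001, -1.0]]
wrist_force: [-0.3, -0.4, -1.1]
width: 0.229
grip_force: 39.6
```

```bash
python3 - <<'E'
from h import *
from scipy.optimize import least_squares
s=state();print(s['tool_pos'],s['eef_rot'][:,2],s['t'])
for n in('side','top'):
    a=snap(n);P=cloud(a);hsv=cv2.cvtColor(a['pixels'],cv2.COLOR_RGB2HSV)
    r=(np.abs(P[...,2]-.09)<.004)&(hsv[...,1]<100)&(np.hypot(P[...,0]-.569,P[...,1]-.181)<.05);c=P[r][:,:2]
    if len(c)>10: print(n,len(c),least_squares(lambda p:np.hypot(*(c-p).T)-.0345,[.569,.181],loss='soft_l1',f_scale=.003).x)
    if n=='side':
        p0=s['tool_pos'];w=(np.hypot(P[...,0]-p0[0],P[...,1]-p0[1])<.03)&(P[...,2]>.11)
        hd=w&(P[...,2]<.197)&(P[...,2]>.16); q=P[hd][:,:2]
        print('head',len(q),P[hd][:,2].min(),least_squares(lambda p:np.hypot(*(q-p).T)-.024,p0[:2],loss='soft_l1',f_scale=.002).x)
E
```

```text
[0.56557837 0.18076383 0.2929172 ] [-4.57496839e-04 -3.45168977e-04 -9.99999836e-01] 15.2
side 233 [0.56840855 0.18162294]
head 213 0.160647804914824 [0.56570422 0.17938252]
```

>>> drive_tool(moves=[{"linear": [0,0.002,0.035],"delta_rot": [0,0,0],"hand": 0},{"linear": [0,0,0.035],"delta_rot": [0,0,0],"hand": 0},{"linear": [0,0,0.035],"delta_rot": [0,0,0],"hand": 0},{"linear": [0,0,0.03],"delta_rot": [0,0,0],"hand": 0},{"linear": [0,0,0.012],"delta_rot": [0,0,0],"hand": 0}])

```text
t: 15.8
tool_pos: [0.5665, 0.1792, 0.1438]
eef_rot: [[-0.378, 0.926, -0.004], [0.926, 0.378, -0.001], [0.001, -0.004, -1.0]]
wrist_force: [-0.2, -0.4, -0.8]
width: 0.229
grip_force: 39.5
```

>>> drive_tool(moves=[{"linear": [0,0,0.003],"delta_rot": [0,0,0],"hand": 0},{"linear": [0,0,0.001],"delta_rot": [0,0,0],"hand": 0},{"linear": [0,0,0],"delta_rot": [0,0,0],"hand": 0}])

```text
t: 16.1
tool_pos: [0.5684, 0.1808, 0.1437]
eef_rot: [[-0.379, 0.925, 0.002], [0.925, 0.379, 0.0], [-0.0, 0.002, -1.0]]
wrist_force: [0.4, -0.0, 0.1]
width: 0.227
grip_force: 39.6
```

>>> drive_tool(moves=[{"linear": [0,0,0.002],"delta_rot": [0,0,0],"hand": 0},{"linear": [0,0,0.001],"delta_rot": [0,0,0],"hand": 0},{"linear": [0,0,0],"delta_rot": [0,0,0],"hand": 0}])

```text
t: 16.4
tool_pos: [0.5677, 0.1809, 0.1395]
eef_rot: [[-0.379, 0.925, 0.0], [0.925, 0.379, 0.0], [-0.0, 0.0, -1.0]]
wrist_force: [-0.6, -0.2, -0.6]
width: 0.228
grip_force: 39.6
```

>>> drive_tool(moves=[{"linear": [0,0,0.0008],"delta_rot": [0,0,0],"hand": 0},{"linear": [0,0,0],"delta_rot": [0,0,0],"hand": 0}])

```text
t: 16.6
tool_pos: [0.5678, 0.181, 0.1393]
eef_rot: [[-0.379, 0.925, 0.001], [0.925, 0.379, 0.0], [-0.0, 0.001, -1.0]]
wrist_force: [-2.6, -0.8, 5.5]
width: 0.228
grip_force: 40.7
```

>>> drive_tool(moves=[{"linear": [0,0,-0.0005],"delta_rot": [0,0,0],"hand": 0.27},{"linear": [0,0,0],"delta_rot": [0,0,0],"hand": 0.35},{"linear": [0,0,0],"delta_rot": [0,0,0],"hand": 0.5},{"linear": [0,0,0],"delta_rot": [0,0,0],"hand": 0.8},{"linear": [0,0,0],"delta_rot": [0,0,0],"hand": 0.8}])

```text
t: 17.1
tool_pos: [0.5676, 0.1809, 0.1389]
eef_rot: [[-0.379, 0.925, -0.0], [0.925, 0.379, -0.0], [0.0, -0.0, -1.0]]
wrist_force: [-0.0, -0.2, 0.1]
width: 0.797
grip_force: 0.0
```

>>> drive_tool(moves=[{"linear": [0,0,-0.02],"delta_rot": [0,0,0],"hand": 0.8},{"linear": [0,0,-0.03],"delta_rot": [0,0,0],"hand": 0.8},{"linear": [0,0,-0.04],"delta_rot": [0,0,0],"hand": 0.8},{"linear": [0,0,-0.04],"delta_rot": [0,0,0],"hand": 0.8},{"linear": [0,0,-0.03],"delta_rot": [0,0,0],"hand": 0.8}])

```text
t: 17.6
tool_pos: [0.5679, 0.181, 0.3016]
eef_rot: [[-0.379, 0.925, 0.002], [0.925, 0.379, 0.0], [-0.0, 0.002, -1.0]]
wrist_force: [0.2, 0.0, 0.5]
width: 0.803
grip_force: 0.0
```

>>> drive_tool(moves=[{"linear": [0.01,-0.045,0],"delta_rot": [0,0,0],"hand": 0.8},{"linear": [0.01,-0.045,0],"delta_rot": [0,0,0],"hand": 0.8},{"linear": [0.01,-0.045,0],"delta_rot": [0,0,0],"hand": 0.8},{"linear": [0,0,0],"delta_rot": [0,0,0],"hand": 0.8},{"linear": [0,0,0],"delta_rot": [0,0,0],"hand": 0.8}])

```text
t: 18.1
tool_pos: [0.4313, 0.1575, 0.2996]
eef_rot: [[-0.379, 0.925, 0.002], [0.925, 0.379, 0.0], [-0.0, 0.002, -1.0]]
wrist_force: [-0.3, -1.2, 0.4]
width: 0.802
grip_force: 0.0
```

```bash
python3 - <<'E'
from h import *
s=state();print(s['tool_pos'],s['wrist_force'],s['t'])
o=load('side')
a=snap('top');save(a['pixels'],'t4.png');P=cloud(a)
b=snap('side');save(b['pixels'],'s4.png')
for c in(a,b):
    P=cloud(c);S=cv2.cvtColor(c['pixels'],cv2.COLOR_RGB2HSV)[...,1]
    m=(np.hypot(P[...,0]-.566,P[...,1]-.18)<.04)&(P[...,2]>.185)&(P[...,2]<.21)&(S>100);print(m.sum(),P[m].mean(0) if m.sum() else 0)
E
```

```text
[0.43129063 0.15748522 0.29959838] [-0.28073101 -1.15768637  0.37002923] 18.1
70 [0.5682235  0.1799023  0.19580133]
83 [0.56593231 0.18391028 0.19442431]
```

View pics/s4.png

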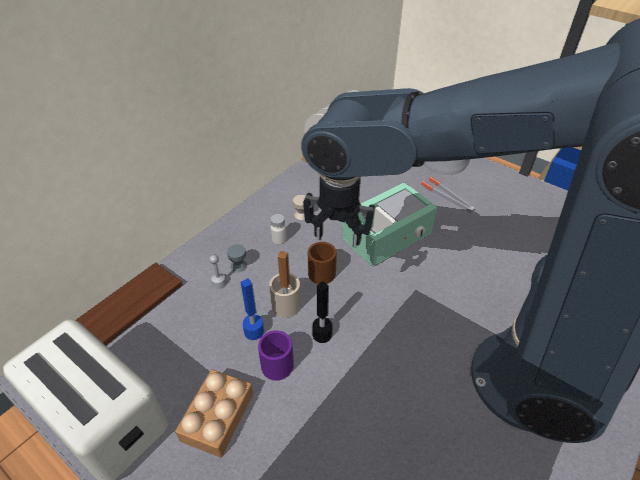

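View pics/t4.png

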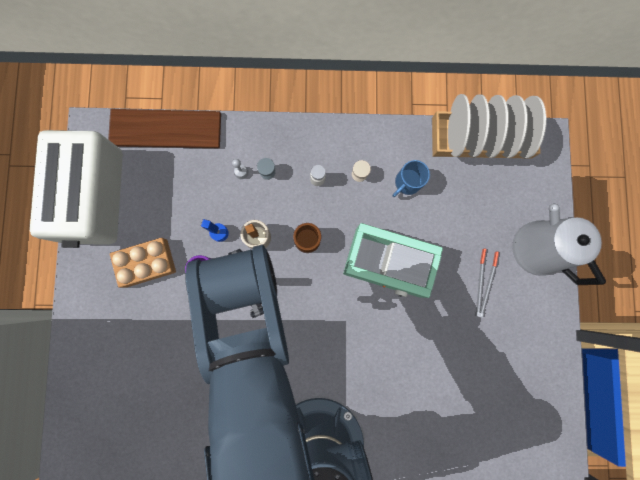

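The brush stands upright in the beige crock at (285,280) in the side view and (255,234) in the top view. The shutter is still open at (410,260), the other objects are in place and the arm is clear, so I hand in.

```bash
python3 -c "
from cell import job
print(job.job_done())"
```

```text
the job is handed in; nothing more can be done
None
```

The job is handed in at about 18 s of the 61 s limit: the shutter is fully open, the brush touched the well floor twice and came back to the rim each time, and it stands upright in its crock with nothing else seen to have moved.

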